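# Unpack a latched sample carrier into the analyser's tray

### The job

Open the white insulated sample carrier: lift its steel over-centre latch lever past centre until the hook drops clear of the catch, then swing the lid fully open so that it leans back on its stop. Take out the aluminium tube block and seat it fully down in the empty bay of the analyser's sample tray, between the two tall end cheeks, keeping it upright all the way; in the carrier there is finger room only at the block's two ends and in the bay only along its long sides, so it has to be stood down and gripped anew on the way. Leave the lid open and everything else on the bench where it is.

Things in the scene. Friction and masses are not known exactly. Their poses are not given: they have to be found in the camera images.
- carrier: White insulated sample carrier, fixed to the bench. Body 116 (x) by 210 (y) by 105 mm high, with a 26 mm thick lid on top (131 mm in all when shut). Origin: centre of its underside. Its latch side faces its own -x, the lid's hinge is on its +x side. Inside is one pocket in the middle, open at the top, 42 mm wide (x), 126 mm long (y), floor 50 mm above the bench.
- latch_lever (a joint): Angle of the latch lever (rad): 0 shut, with the handle lying back over the lid; grows as the handle is lifted, up and over towards the carrier's own -x, to its stop at 2.3. The handle resists with about 3 N up to dead centre at about 0.55 (let go sooner and it snaps shut); past it the hook comes off its catch and hangs clear. Beyond about 1.3 it falls on to the stop by itself.
- lever_axis (a point): The lever's axis, mounted on the lid: runs along the carrier's y, 70 mm to the carrier's -x from its middle and 125 mm above the bench while the lid is shut. The axes given are the lever's own and turn with it.
- lever_grip (a point): Point on the lever's steel handle where it is well taken: middle of the handle, 57 mm from the lever's axis (50 along the lever's own x, 27 along its own z). The handle is 18 mm wide (along the axis), 5 mm thick and 58 mm long, sloping 16 degrees up towards its free end, which lies 9 mm beyond this point; at this point it stands about 21 mm clear above the lid when shut.
- hook_nose (a point): Inner tip of the hook's nose. The hook is a 30 mm wide steel claw hanging from the lever's crank in front of the carrier; shut, the nose sits under the catch, 60 mm to the carrier's -x of its middle and 71 mm above the bench. The catch reaches out to 64.5 mm.
- lid (a joint): Angle of the lid (rad): 0 shut, grows as it opens, 1.85 leaning back on its stop, where it stays by its own weight. It falls shut if let go below about 1.4. Lid with latch 0.53 kg; about 3 N at the tab lifts it.
- lid_hinge (a point): The lid's hinge axis, along the carrier's y: 58 mm to the carrier's +x from its middle, 105 mm above the bench. The axes given turn with the lid.
- tab_left (a point): Thumb tab on the lid's front edge, at the carrier's +y side: white plastic, 34 mm wide (y), 10 mm thick, standing 28 mm out from the lid's front face with nothing under it. The point is its middle in width and thickness, 16 mm out from the lid's face; from the hinge axis it lies 132 mm along the lid's own -x and 12 mm along the lid's own z.
- tab_right (a point): The same thumb tab at the carrier's -y side, 144 mm from the other.
- block_center (a point): Centre of the solid aluminium tube block: 36 mm (its x) by 66 mm (its y) by 42 mm high, with eight capped tubes in two rows whose white caps stand 7 mm above its top, 0.15 to 0.31 kg. The point is half-way up the 42 mm body (21 mm above its underside). At the start it stands in the carrier's pocket, long side along the pocket, about 30 mm free at each end. Either end may go either way.
- bay (a point): Centre of the floor of the tray's empty bay, 22 mm above the bench; axes as the tray's. The block goes in with its long side along y, between two upright cheeks (inner faces 71 mm apart in y, 48 mm long in x, 56 mm above the floor) and two low rails (inner faces 41 mm apart in x, 4 mm thick, 5 mm high).
- tray: The analyser's white sample tray, fixed to the bench: 22 mm high deck, 152 mm wide (y), from 75 mm on -x to 111 mm on +x of its origin, which lies on the bench right under the bay's centre. A grey reservoir stands on the deck across the tray, from 72 to 108 mm on +x, top 55 mm above the bench.
- well_plate: White 96-well plate, 86 by 128 by 14 mm, lying at the back. Origin: centre of its underside. Leave alone.
- marker: Marker pen, 130 mm long, 16 mm thick, lying near the robot along its y. Origin: centre, on the bench. Leave alone.
- pipette: White hand pipette lying on the right, 270 mm long along its y. Origin on the bench near its middle. Leave alone.
- tip_box: Grey box of pipette tips, 82 by 120 by 57 mm. Origin: centre of its underside. Leave alone.
- tube_rack: White rack with conical tubes, 60 by 150 mm, tubes up to 113 mm high. Origin: centre of its underside. Leave alone.
- bottle: Glass reagent bottle, 70 mm across, 145 mm high. Origin: centre of its underside. Leave alone.
- timer: Small white bench timer, 70 mm wide, 63 mm high. Origin: under it. Leave alone.
- beaker: Glass beaker, 72 mm across, 90 mm high. Origin: centre of its underside. Leave alone.
Things that resemble listed ones, but are neither listed nor needed, are in the scene too. What is shaped like the tray but purple is not meant.

How it is judged:
By the outcome, as a careful person would: the job done as asked, in the order asked, and still so for the second after the job is handed in, with the robot touching nothing.
It also fails if it takes over 72 s, if anything falls off the work surface, if the arm or the gripper's body presses on something with over 40 N, if the wrist force passes 120 N, or if a joint passes its speed limit or range.

### The arm

A 6-joint arm with a two-finger parallel gripper is mounted at the origin on the work surface. World frame = base frame: x ahead of the robot, y to its left, z up, the work surface at z = 0. Lengths are in mm, angles in rad, forces in N, time in s.
With the tool pointing down it reaches from about 350 to 975 mm from the base axis. Payload 7.1 kg.
Tool frame: the origin (TCP) lies at the very end of the fingers, on their centre line; the grasp point (between the pads) lies 19 mm behind it (ctrl.grasp_offset is the distance from the TCP to the grasp point, in mm); z points along the fingers, y is the line along which they close (so a half turn about z gives the same grasp; the last joint's range is limited). The gripper opens to 88 mm and grips with 3 to 60 N. Pads are 20 mm wide; open, the fingers measure 115 mm over their backs; the gripper's body (75 mm by 178 mm) begins 61 mm behind the grasp point.
Start: joints at [-1.213, 0.423, 1.63, -0, 1.089, -0.019], TCP at [229.983, -581.13, 222.675] pointing down, gripper open.
Joint ranges: [-3, 3], [-0.9, 2.11], [0.09, 2.58], [-1.31, 4.45], [0.11, 2.69], [-2.54, 2.54]. Speed limits (rad/s): [2.39, 2.39, 3.01, 3.14, 3.14, 3.14].

### API

Orientations are given as a rotation vector (axis times angle).
In Python, from workcell import ctrl, viewer, ticket, models gives the robot as it stands.
- The arm moves only by the tool play_rows, never from a script. Its arguments are lists of equal length, an entry for each row: "dp": the shift along the world's x, y, z in mm, a list of three; "yaw": the turn about the world's z in degrees. In form: {"dp": [[tx, ty, tz], ...], "yaw": [yaw, ...]}. A call has 1 to 8 rows; each row shifts and turns the commanded pose from where the row before left it; what a row does not reach is not made up. A row lasts 1/12 s, in which the tool goes at most 41.7 mm and 7.16 degrees, less where a joint would pass 70% of its speed; a pose out of reach is approached as far as the arm can. A call is refused whole if a number of a shift passes 41.7 or a number of a turn 7.16, either way. A call with a gripper value outside its range is refused whole. "gripper" is the closure, from 0 (fully open) to 1 (shut), set as the call begins (left out, the last holds). The fingers move at their own pace and stop on an object; the grip force is fixed at half the most. Time passes only in rows, so rows that do not move let the fingers close. It gives the time, the measured TCP pose, the force, the opening and the grip force at its end, in the units of the state.
- ctrl.get_obs(): the state, without advancing time (a new reading comes with each control period).
- viewer.get_image(name): name is "scene" or "top"; returns a dict with "pixels" (480x640x3 uint8, red, green, blue), "range_z" (480x640 float32, mm along the optical axis (not along the pixel's ray), 0 where there is no reading), "fx", "fy", "cx", "cy" (pixels), "T" (4x4, takes a point from camera to world coordinates). Camera axes: x right, y up, looking along -z (the intrinsics and any distortion apply to the point x, -y, -z); pixel columns grow to the right and rows downward; lengths in mm; the calibration is good to about 2 mm. A picture is of the moment at which its call begins.
- ticket.close_job(): hands the job in; it is judged then, once.
Trained networks look in a picture, given as the dict that the camera call returned (one of the last four; its "shot" number tells which), for a name from the list of things; names that differ only in an ending like _2 or _b are one class to them, and where a whole thing is asked for, a point or a joint stands for the part that bears it (a point fixed in the world has none). Each returns a list of dicts, best first, with "conf" (0 to 1); they miss things now and then, are a little off and sometimes report something else, mostly with a low value. They report only what shows in the picture. A call takes as long as a camera call. They do not tell look-alikes from the thing itself.
- models.look_for(picture, name): "bbox" ([centre column, centre row, width, height] in pixels, round what is visible of it).
- models.landmark_of(picture, name): "location" ([column, row] in pixels: a listed point, or the origin of a listed thing).
The state is a dict: "t": time; "qpos": joint angles; "qvel": joint speeds; "joint_torque": joint torques, N m; "ee_pos": TCP position; "orientation": TCP orientation; "ft_force": force on the tool from outside, world axes, zero at the start; "moment": the same for the moment, N m; "width": finger opening in mm; "grasp_force": force on a finger pad.
Only numpy, scipy, OpenCV 4.12 (cv2) and the standard library are available. Lean on these libraries where they do the work, as an engineer would, in place of code of your own. Each camera call takes 0.05 s, during which the arm holds its last target. There are 200 camera calls.

## Working session

There is one attempt and no reset: what is moved stays moved. The work goes in short steps, Python scripts to look and compute and a tool call to move; the robot and the scene stay as the last step left them, time stands still between calls to the robot, and variables do not carry over. Pictures are saved under pics/ and viewed, at most 10 in all, crops included, and the job is handed in when it is done.

Besides the shell and the picture viewer there is one more tool, called after "Call:" as a command line: name --pt "numbers of a row" for each row, then --argument value for the rest. play_rows: Moves the arm, as the interface text tells. Its arguments: {"type":"object","properties":{"dp":{"type":"array"},"yaw":{"type":"array"},"gripper":{"type":"number"}},"required":["dp","yaw"]}

```bash
mkdir -p pics; cat > h.py <<'E'
import numpy as np, cv2
from workcell import ctrl, viewer, ticket, models
def w(im,u,v,z=None,d=None):
    T=np.array(im["T"]); r=np.array([(u-im["cx"])/im["fx"],-(v-im["cy"])/im["fy"],-1.])
    if z is not None:
        D=T[:3,:3]@r; return T[:3,3]+D*(z-T[2,3])/D[2]
    if d is None: d=im["range_z"][int(round(v)),int(round(u))]
    return (T@np.r_[r*d,1])[:3]
def cloud(im):
    v,u=np.mgrid[:480,:640]; d=im["range_z"]
    P=np.stack([(u-im["cx"])/im["fx"]*d,-(v-im["cy"])/im["fy"]*d,-d,np.ones_like(d)],-1)@np.array(im["T"]).T
    P=P[...,:3]; P[d<=0]=np.nan; return P
def save(im,n): cv2.imwrite(f"pics/{n}.png",im["pixels"][...,::-1])
E
python3 - <<'E'
from h import *
np.set_printoptions(precision=1,suppress=True)
o=ctrl.get_obs(); print(o["ee_pos"],o["orientation"],o["width"],ctrl.grasp_offset)
for c in("scene","top"):
    im=viewer.get_image(c); save(im,c+"0"); print(c,im["shot"],[k for k in im],np.array(im["T"]))
    np.save(c+"0.npy",cloud(im))
    for n in ["carrier","tray","lever_grip","lever_axis","tab_left","tab_right","lid_hinge","bay","hook_nose"]:
        for r in models.landmark_of(im,n)[:3]:
            print(n,round(r["conf"],2),np.array(r["location"]),w(im,*r["location"]))
a=np.hstack([cv2.imread("pics/scene0.png")]);
E
```

```text
[ 229.8 -580.6  221.9] [-3.1 -0.6  0. ] 87.55410894671755 18.700000000000003
scene 1 ['pixels', 'range_z', 'fx', 'fy', 'cx', 'cy', 'T', 'shot'] [[  -0.4   -0.8    0.5 1529.7]
 [   0.9   -0.4    0.2  453.7]
 [   0.     0.5    0.8 1713.4]
 [   0.     0.     0.     1. ]]
carrier 0.8 [272.9 226.7] [ 589.5 -152.1  121.7]
carrier 0.37 [344.  223.7] [410.6  33.   20.1]
tray 0.79 [374.9 281.7] [589.6 223.3  29.5]
tray 0.63 [495.2 270.5] [372.3 577.2  22.1]
lever_grip 0.6 [272.6 193.8] [ 489.1 -202.9  155.6]
lever_axis 0.49 [283.  193.4] [ 458.3 -180.2  134.5]
tab_left 0.55 [298.9 202.7] [ 464.6 -116.5  124.8]
tab_right 0.7 [255.2 286.3] [ 789.4 -116.7   66.1]
tab_right 0.68 [377.7 282.4] [586.6 232.4  26.6]
tab_right 0.55 [266.1 184.2] [ 436.4 -258.8  118.9]
lid_hinge 0.58 [340.  226.6] [411.1  18.5  -6.2]
lid_hinge 0.57 [258.9 217.9] [ 571.5 -215.6  111.7]
lid_hinge 0.51 [442.4 310.9] [590.5 462.2  16. ]
bay 0.95 [375.3 280.5] [583.  222.4  26.3]
bay 0.68 [491.7 264.8] [355.9 560.2  22.9]
bay 0.35 [301.4 198.6] [ 360.2 -161.1    0.4]
hook_nose 0.25 [308.3 308.7] [762.6  59.8   5.5]
top 2 ['
[... 171 characters left out ...]
     1. ]]
carrier 0.7 [403.9 271.4] [ 508.  -178.6  139.4]
tray 0.76 [251.9 247.6] [569.5 220.6  25.9]
tray 0.61 [124. 321.] [361.4 559.8  23.4]
lever_grip 0.53 [412.4 274.7] [ 499.7 -197.   152.9]
lever_axis 0.52 [406.1 295.7] [ 448.  -183.8  141.5]
lever_axis 0.16 [416.4 248.1] [ 567.9 -211.6  131.5]
tab_left 0.77 [377.8 289.2] [ 462.5 -116.3  121. ]
tab_left 0.42 [504.1 238.5] [ 602.3 -448.9   95.4]
tab_right 0.93 [432.9 307.3] [ 420.6 -254.6  122.9]
lid_hinge 0.72 [378.2 185.9] [ 734.9 -118.2   96.1]
lid_hinge 0.63 [415.3 247.6] [ 569.3 -209.2  129.8]
bay 0.95 [120.7 324.2] [352.2 570.7  17.5]
bay 0.89 [248.9 246.2] [573.7 229.8  21.3]
hook_nose 0.46 [406.3 294.9] [ 449.9 -184.1  142.1]
```

View pics/scene0.png

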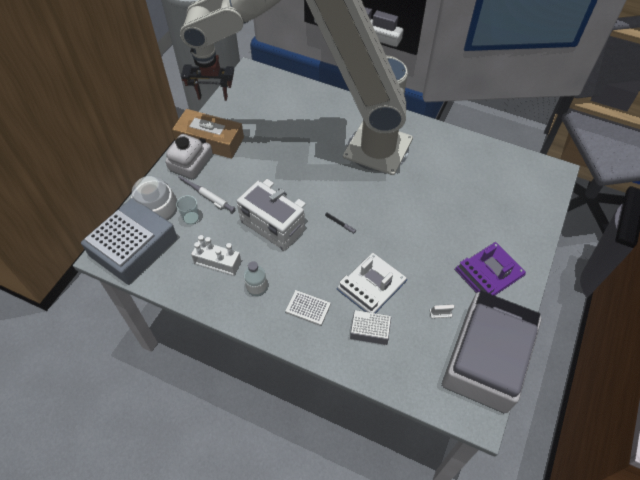

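View pics/top0.png

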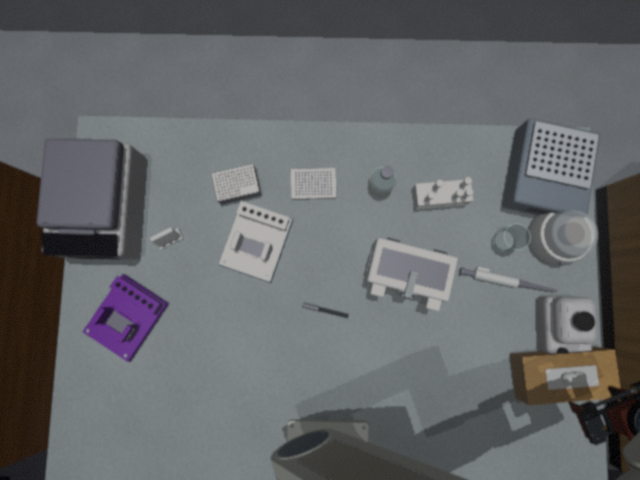

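The carrier is at top (413,272), with the lever handle at (411,285) and tabs at (378,291) and (433,304). The white tray is at top (255,243).

Look-alikes:
- Tray: the purple tray at top (125,318), rejected by colour.
- Carrier: the grey cooler at (85,190) and the wooden box with a steel plate at (570,377). Neither is a white carrier with a lever and tabs.

Next I'll fit the poses and check a close crop.

```bash
python3 - <<'E'
from h import *
np.set_printoptions(precision=1,suppress=True)
for c in("scene","top"):
    P=np.load(c+"0.npy")
    m=(abs(P[...,2]-130)<7)&(abs(P[...,0]-530)<130)&(abs(P[...,1]+185)<150)
    q=P[m]; r=cv2.minAreaRect(q[:,:2].astype(np.float32)); print(c,"lid",len(q),r,q[:,2].mean())
    g=np.histogram(P[(abs(P[...,0]-530)<130)&(abs(P[...,1]+185)<150)][:,2],bins=range(100,175,5)); print(g[0])
    # handle
    q=P[(P[...,2]>140)&(P[...,2]<180)&(abs(P[...,0]-500)<120)&(abs(P[...,1]+190)<80)]; print("handle",len(q),q.mean(0),q.min(0),q.max(0))
    m=(abs(P[...,2]-22)<5)&(abs(P[...,0]-590)<150)&(abs(P[...,1]-215)<130)
    n,l,s,ce=cv2.connectedComponentsWithStats(m.astype(np.uint8)); k=1+s[1:,4].argmax(); q=P[l==k]
    print("deck",len(q),cv2.minAreaRect(q[:,:2].astype(np.float32)),q[:,2].mean())
    for zl,zh in((66,84),(40,62)):
        m=(P[...,2]>zl)&(P[...,2]<zh)&(abs(P[...,0]-590)<120)&(abs(P[...,1]-215)<110)
        n,l,s,ce=cv2.connectedComponentsWithStats(m.astype(np.uint8))
        for k in range(1,n):
            if s[k,4]>8: q=P[l==k]; print(" z",zl,s[k,4],q.mean(0),cv2.minAreaRect(q[:,:2].astype(np.float32)))
s=cv2.imread("pics/top0.png")[225:325,350:470]; t=cv2.imread("pics/top0.png")[195:290,210:305]
a=cv2.resize(s,(480,400),interpolation=cv2.INTER_CUBIC);b=cv2.resize(t,(320,400),interpolation=cv2.INTER_CUBIC)
cv2.imwrite("pics/crop.png",np.hstack([a,b]))
E
```

```text
scene lid 1512 ((506.2244567871094, -200.21255493164062), (214.98439025878906, 145.75856018066406), 77.46377563476562) 130.47563643970548
[ 57  69  76  98 217 543 683 289  53  27  16  13   4   0]
handle 107 [ 493.8 -192.2  147.4] [ 449.4 -265.3  140. ] [ 578.8 -115.3  164.6]
deck 974 ((582.868896484375, 215.8765411376953), (153.56822204589844, 175.3482208251953), 72.5796127319336) 22.15113337418669
 z 66 59 [562.  178.8  75.7] ((560.9697875976562, 178.12991333007812), (16.78462028503418, 51.938480377197266), 75.8097915649414)
 z 66 62 [586.5 259.6  74.9] ((584.4119873046875, 259.99932861328125), (14.89074993133545, 53.59453582763672), 74.23663330078125)
 z 40 34 [565.8 180.5  49.9] ((560.9358520507812, 178.74501037597656), (13.231134414672852, 51.107261657714844), 74.67436218261719)
 z 40 463 [659.8 192.   53.2] ((657.3534545898438, 190.1973876953125), (141.8225860595703, 42.06356430053711), 70.40328979492188)
 z 40 38 [594.2 262.5  51.8] ((591.2208862304688, 264.1904296875), (12.074919700622559, 42.401058197021484), 59.228336334228516)
 z 40 33 [704.1 303.7  50.7] ((703.679077148437
[... 580 characters left out ...]
503921508789, 48.02716827392578), 71.92220306396484)
 z 66 100 [558.4 177.3  77.3] ((558.8705444335938, 178.13182067871094), (14.853790283203125, 47.67821502685547), 71.92546081542969)
 z 40 99 [703.7 296.1  50.6] ((701.720703125, 288.9148864746094), (66.23478698730469, 16.07212257385254), 89.89823150634766)
 z 40 676 [657.3 191.1  55.5] ((657.9321899414062, 191.64224243164062), (140.0360565185547, 36.32643508911133), 72.60182189941406)
 z 40 32 [582.7 252.6  51.3] ((583.4058227539062, 252.61631774902344), (3.5435593128204346, 46.46561050415039), 73.73365783691406)
 z 40 33 [556.5 170.4  52.2] ((555.7779541015625, 171.0467987060547), (4.581583499908447, 45.94866180419922), 70.14855194091797)
```

View pics/crop.png

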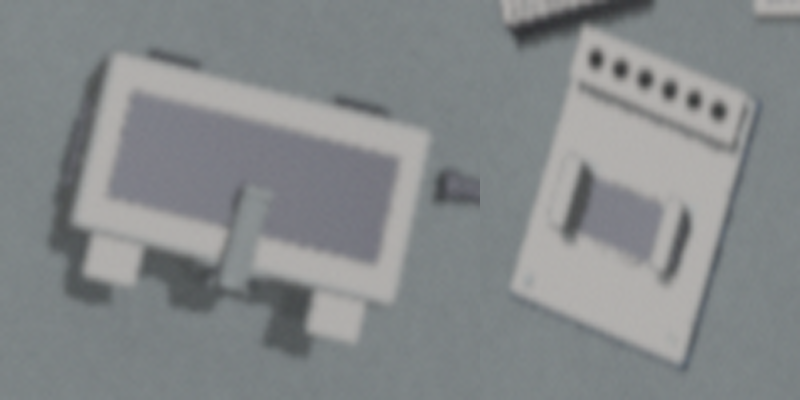

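The crop confirms it: white carrier with grey inlay, lever over the lid and two tabs, and the white tray with an empty bay. Next I'll put the poses into one frame, check the handle's offset and compute the waypoints.

```bash
cat >> h.py <<'E'
C=np.array([517.,-203.]); CY=np.radians(-12.8); B=np.array([571.7,218.6]); BY=np.radians(-17.5)
def R2(a): return np.array([[np.cos(a),-np.sin(a)],[np.sin(a),np.cos(a)]])
def cw(x,y): return C+R2(CY)@[x,y]
def cl(p): return (np.asarray(p)[...,:2]-C)@R2(CY)
def toolyaw(o):
    R=cv2.Rodrigues(np.array(o["orientation"],float))[0]; return np.degrees(np.arctan2(R[1,1],R[0,1])),R[:,2]
E
python3 - <<'E'
from h import *
np.set_printoptions(precision=1,suppress=True)
print(toolyaw(ctrl.get_obs()))
for c in("scene","top"):
    P=np.load(c+"0.npy"); P=P[np.isfinite(P[...,0])]; L=np.c_[cl(P),P[:,2]]
    h=L[(L[:,2]>144)&(abs(L[:,0]+30)<60)&(abs(L[:,1])<30)]; print(c,"handle",len(h),h.mean(0),h.min(0),h.max(0))
    t=L[(abs(L[:,2]-131)<6)&(abs(L[:,0])<75)&(abs(L[:,1])<130)]
    mid=t[abs(t[:,1])<90]; print("x edges",np.percentile(mid[:,0],[1,99]),"y edges",np.percentile(t[abs(t[:,0])<45][:,1],[.5,99.5]))
    for s in(1,-1):
        e=mid[(mid[:,1]*s>30)]; print(" +x edge y side",s,np.percentile(e[:,0],98.5))
        q=L[(abs(L[:,2]-122)<6)&(L[:,0]<-62)&(L[:,0]>-100)&(abs(L[:,1]-72*s)<35)]; print(" tab",s,len(q),q.mean(0),q[:,:2].min(0),q[:,:2].max(0))
print("grip",cw(-20,0),"axis",cw(-70,0),"tabL",cw(-76,72))
E
```

```text
(np.float64(-68.4104207590894), array([-0.,  0., -1.]))
scene handle 63 [-32.3   1.3 151.4] [-68.1 -29.  144.1] [  7.8  19.8 164.6]
x edges [-64.3  56.8] y edges [-103.7  105.6]
 +x edge y side 1 56.7352992508267
 tab 1 53 [-74.3  73.  122.1] [-87.9  39.6] [-62.3  89.6]
 +x edge y side -1 54.982201808117715
 tab -1 44 [-75.4 -70.9 121.8] [-88.3 -87.6] [-62.5 -53.1]
top handle 150 [-33.1   0.8 151.4] [-65.9  -9.1 144. ] [ -9.2   9.6 161.2]
x edges [-61.9  55. ] y edges [-102.9  104.1]
 +x edge y side 1 54.60487310927018
 tab 1 134 [-74.5  72.7 122.5] [-87.   55.4] [-62.   89.2]
 +x edge y side -1 54.00913296164221
 tab -1 139 [-74.8 -70.7 121.9] [-87.3 -89.3] [-62.3 -54.7]
grip [ 497.5 -198.6] axis [ 448.7 -187.5] tabL [ 458.8 -116. ]
```

Call:
play_rows --pt "16.65 23.9 0" --pt "16.65 23.9 0" --pt "16.65 23.9 0" --pt "16.65 23.9 0" --pt "16.65 23.9 0" --pt "16.65 23.9 0" --pt "16.65 23.9 0" --pt "16.65 23.9 0" --yaw '[-2.15,-2.15,-2.15,-2.15,-2.15,-2.15,-2.15,-2.15]' --gripper 0.5

```text
t: 1.67
ee_pos: [363.8, -388.8, 222.8]
orientation: [3.139, 0.117, 0.0]
ft_force: [0.4, 0.2, 0.7]
width: 44.0
grasp_force: 0.0
```

Call:
play_rows --pt "16.65 23.9 0" --pt "16.65 23.9 0" --pt "16.65 23.9 0" --pt "16.65 23.9 0" --pt "16.65 23.9 0" --pt "16.65 23.9 0" --pt "16.65 23.9 0" --pt "16.65 23.9 0" --yaw '[-2.15,-2.15,-2.15,-2.15,-2.15,-2.15,-2.15,-2.15]'

```text
t: 2.33
ee_pos: [497.1, -197.5, 222.9]
orientation: [3.122, -0.353, 0.001]
ft_force: [1.0, -1.0, 1.4]
width: 44.2
grasp_force: 0.0
```

Call:
play_rows --pt "0 0 -10" --pt "0 0 0" --pt "0 0 0" --yaw '[0,0,0]'

```text
t: 2.58
ee_pos: [495.6, -198.7, 212.0]
orientation: [-3.122, 0.349, 0.003]
ft_force: [0.2, -0.7, 0.2]
width: 43.8
grasp_force: 0.0
```

```bash
sed -i 's/C=np.array(\[517.,-203.\])/C=np.array([515.8,-202.])/' h.py; python3 - <<'E'
from h import *
o=ctrl.get_obs(); print(o["t"],o["ee_pos"],toolyaw(o),o["width"],o["qpos"],cw(-20,0))
E
```

```text
2.5833 [ 495.61644927 -198.69164877  212.03774842] (np.float64(-102.7425762293756), array([-1.72851368e-03,  4.34123273e-04, -9.99998412e-01])) 43.78050910783323 [-4.03406432e-01  3.04538428e-01  1.83897135e+00 -3.31902845e-04
  9.99843081e-01  1.38996938e+00] [ 496.29701291 -197.56903005]
```

Call:
play_rows --pt "0 0 -20" --pt "0 0 -20" --pt "0 0 -15" --pt "0 0 -10" --pt "0 0 -6" --pt "0 0 -4" --pt "0 0 0" --yaw '[0,0,0,0,0,0,0]'

```text
t: 3.17
ee_pos: [496.1, -199.2, 137.4]
orientation: [-3.122, 0.351, 0.001]
ft_force: [0.2, 0.0, 0.5]
width: 43.9
grasp_force: 0.0
```

Call:
play_rows --pt "0 0 0" --pt "0 0 0" --pt "0 0 0" --pt "0 0 0" --pt "0 0 0" --pt "0 0 0" --yaw '[0,0,0,0,0,0]' --gripper 0.9

```text
t: 3.67
ee_pos: [496.7, -199.3, 138.2]
orientation: [3.121, -0.35, 0.002]
ft_force: [-1.9, -4.5, 1.7]
width: 17.3
grasp_force: 30.0
```

Call:
play_rows --pt "-5.3 1.2 8.3" --pt "-6.7 1.5 7.2" --pt "-7.7 1.75 5.9" --pt "-8.7 2 4.5" --pt "-9.3 2.1 2.8" --pt "-9.65 2.2 1.2" --pt "-9.65 2.2 -0.6" --pt "-9.5 2.1 -2.3" --yaw '[0,0,0,0,0,0,0,0]'

```text
t: 4.33
ee_pos: [432.4, -184.8, 167.2]
orientation: [3.12, -0.351, 0.011]
ft_force: [2.2, -1.1, 15.5]
width: 17.5
grasp_force: 30.0
```

Call:
play_rows --pt "-8.9 2 -4" --pt "-8.2 1.8 -5" --pt "0 0 0" --yaw '[0,0,0]'

```text
t: 4.58
ee_pos: [412.0, -179.9, 156.5]
orientation: [3.121, -0.35, 0.002]
ft_force: [-4.3, -3.0, 10.3]
width: 17.3
grasp_force: 30.0
```

Call:
play_rows --pt "0 0 0" --pt "0 0 0" --pt "0 0 0" --pt "0 0 0" --pt "0 0 10" --pt "0 0 20" --pt "0 0 30" --pt "0 0 30" --yaw '[0,0,0,0,0,0,0,0]' --gripper 0.4

```text
t: 5.25
ee_pos: [412.1, -179.5, 246.7]
orientation: [-3.121, 0.35, 0.003]
ft_force: [0.5, -0.9, 0.5]
width: 52.7
grasp_force: 0.0
```

```bash
python3 - <<'E'
from h import *
np.set_printoptions(precision=1,suppress=True)
o=ctrl.get_obs(); print(o["ee_pos"],o["width"],o["ft_force"])
im=viewer.get_image("scene"); P=cloud(im); save(im,"s1")
L=np.concatenate([cl(P)[...],P[...,2:]],-1)
h=L[(abs(L[...,1])<14)&(L[...,0]<-75)&(L[...,0]>-160)&(L[...,2]>80)&(L[...,2]<175)]; print(h[::3])
c=im["pixels"][165:265,210:330,::-1]; cv2.imwrite("pics/c1.png",cv2.resize(c,(720,600),interpolation=cv2.INTER_CUBIC))
print("tabL",cw(-76,72))
E
```

```text
[ 412.1 -179.5  246.7] 52.721427737793945 [ 0.5 -0.9  0.5]
[[-129.8  -11.4  153. ]
 [-126.9   -9.1  152.1]
 [-131.3    0.9  155.3]
 [-120.1   -3.3  157.4]
 [-126.8    4.7  156.9]
 [-115.2    0.9  159.8]
 [-131.3    0.4  144.1]
 [-113.    -6.7  150.9]
 [-118.4    2.4  152.4]
 [-110.2   -9.1  146.3]
 [-117.5   -1.8  144.7]
 [-106.5  -10.8  143.2]
 [-110.4   -0.3  147.3]
 [-115.4    9.2  149.5]
 [-103.     1.5  150.3]
 [-113.2    6.2  144. ]
 [-107.3   -7.5  133.9]
 [-107.8    6.1  143.7]
 [-104.8  -10.2  128.8]
 [-107.5    1.5  135. ]
 [ -99.8  -10.7  127.7]
 [-100.1    3.1  137.9]
 [ -92.9   -9.4  129.9]
 [ -94.9    3.   137.5]
 [ -85.7   -7.7  132.7]
 [ -96.    -3.1  126.2]
 [ -99.6    7.7  130.8]
 [ -85.5   -3.2  130.9]
 [ -89.2    7.5  135.5]
 [ -83.6  -11.3  121. ]
 [ -88.7   -1.8  123.3]
 [ -75.    -3.6  129.8]
 [ -84.3    6.6  128.5]
 [ -85.5    9.9  124.3]
 [ -84.7   10.   114. ]
 [ -80.9   12.9  108.8]
 [ -86.6    6.9   86.8]]
tabL [ 457.6 -115. ]
```

View pics/c1.png

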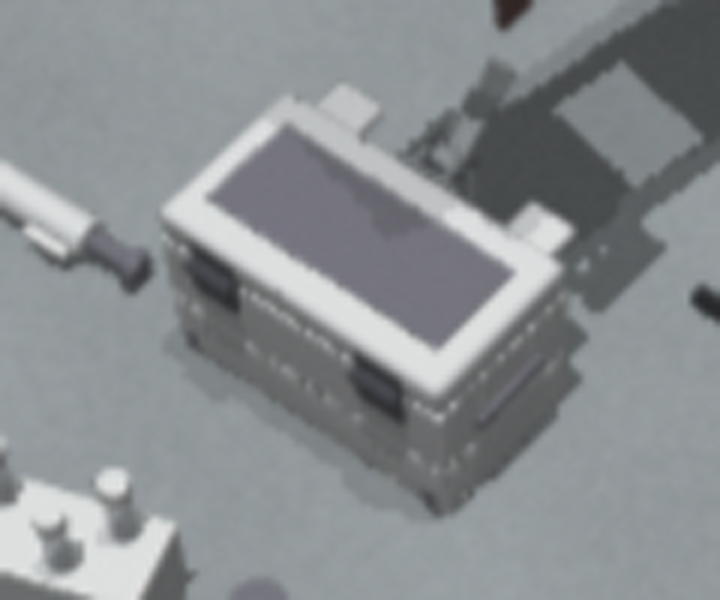

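The lever is on its stop, pointing away from the carrier (crop 490,90), and the hook hangs clear. Next is the left tab.

Call:
play_rows --pt "15.5 22 0" --pt "15 21.5 0" --pt "15 21 0" --pt "0 0 -25" --pt "0 0 -30" --pt "0 0 -30" --pt "0 0 -25" --pt "0 0 -15" --yaw '[0,0,0,0,0,0,0,0]'

```text
t: 5.97
ee_pos: [457.1, -114.8, 118.7]
orientation: [-3.121, 0.35, 0.004]
ft_force: [-0.4, 0.1, 0.3]
width: 52.9
grasp_force: 0.0
```

Call:
play_rows --pt "0 0 -10" --pt "0 0 -5" --pt "0 0 0" --pt "0 0 0" --yaw '[0,0,0,0]'

```text
t: 6.3
ee_pos: [458.8, -115.5, 106.3]
orientation: [3.122, -0.35, 0.001]
ft_force: [-0.9, -0.4, 1.2]
width: 52.6
grasp_force: 0.0
```

Call:
play_rows --pt "0 0 0" --pt "0 0 0" --pt "0 0 0" --pt "0 0 0" --pt "0 0 0" --yaw '[0,0,0,0,0]' --gripper 0.75

```text
t: 6.72
ee_pos: [458.6, -116.8, 106.5]
orientation: [3.12, -0.349, 0.002]
ft_force: [-2.8, -9.2, 3.1]
width: 33.6
grasp_force: 30.0
```

```bash
python3 - <<'E'
import numpy as np
t=np.radians(174.9-np.arange(0,106.1,5.25)); x=134*np.cos(t); z=134*np.sin(t); c,s=np.cos(np.radians(-12.8)),np.sin(np.radians(-12.8))
d=np.c_[np.diff(x)*c,np.diff(x)*s,np.diff(z)].round(1).tolist()
for i in range(0,len(d),8): print(d[i:i+8])
E
```

```text
[[1.6, -0.4, 12.2], [2.7, -0.6, 12.0], [3.7, -0.9, 11.7], [4.8, -1.1, 11.3], [5.8, -1.3, 10.8], [6.7, -1.5, 10.2], [7.6, -1.7, 9.5], [8.4, -1.9, 8.8]]
[[9.1, -2.1, 7.9], [9.8, -2.2, 7.0], [10.4, -2.4, 6.1], [10.9, -2.5, 5.1], [11.3, -2.6, 4.1], [11.6, -2.6, 3.0], [11.8, -2.7, 1.9], [11.9, -2.7, 0.8]]
[[12.0, -2.7, -0.4], [11.9, -2.7, -1.5], [11.7, -2.7, -2.6], [11.4, -2.6, -3.7]]
```

Call:
play_rows --pt "1.6 -0.4 12.2" --pt "2.7 -0.6 12.0" --pt "3.7 -0.9 11.7" --pt "4.8 -1.1 11.3" --pt "5.8 -1.3 10.8" --pt "6.7 -1.5 10.2" --pt "7.6 -1.7 9.5" --pt "8.4 -1.9 8.8" --yaw '[0,0,0,0,0,0,0,0]'

```text
t: 7.38
ee_pos: [498.6, -126.1, 192.3]
orientation: [3.12, -0.35, -0.003]
ft_force: [-0.5, -8.0, -7.7]
width: 33.8
grasp_force: 30.0
```

```bash
python3 - <<'E'
from h import *
np.set_printoptions(precision=1,suppress=True)
o=ctrl.get_obs(); print(o["ee_pos"],o["width"],o["ft_force"],o["moment"],cl(o["ee_pos"]))
im=viewer.get_image("top"); P=cloud(im);L=np.concatenate([cl(P),P[...,2:]],-1)
q=L[(abs(L[...,1]+60)<30)&(abs(L[...,0])<100)&(L[...,2]>110)]; A=np.polyfit(q[:,0],q[:,2],1); print(A,np.degrees(np.arctan(-A[0])))
E
```

```text
[ 498.6 -126.1  192.3] 33.77429750340685 [-0.5 -8.  -7.7] [-1.3  0.3  0. ] [-33.6  70.3]
[ -2.4 299.5] 67.46913878900973
```

Call:
play_rows --pt "9.1 -2.1 7.9" --pt "9.8 -2.2 7.0" --pt "10.4 -2.4 6.1" --pt "10.9 -2.5 5.1" --pt "11.3 -2.6 4.1" --pt "11.6 -2.6 3.0" --pt "11.8 -2.7 1.9" --pt "11.9 -2.7 0.8" --yaw '[0,0,0,0,0,0,0,0]'

```text
t: 8.1
ee_pos: [585.8, -146.1, 228.8]
orientation: [3.12, -0.35, -0.002]
ft_force: [-3.7, -6.5, 0.9]
width: 33.1
grasp_force: 30.0
```

Call:
play_rows --pt "12 -2.7 -0.4" --pt "11.9 -2.7 -1.5" --pt "11.7 -2.7 -2.6" --pt "9 -2 -3" --pt "0 0 0" --yaw '[0,0,0,0,0]'

```text
t: 8.52
ee_pos: [633.4, -157.1, 222.2]
orientation: [3.119, -0.35, 0.007]
ft_force: [1.3, -6.8, 7.7]
width: 33.5
grasp_force: 30.0
```

Release, go up and back, then look.

Call:
play_rows --pt "0 0 0" --pt "0 0 0" --pt "0 0 0" --pt "0 0 0" --pt "0 0 15" --pt "0 0 25" --pt "0 0 30" --pt "0 0 30" --yaw '[0,0,0,0,0,0,0,0]' --gripper 0.4

```text
t: 9.18
ee_pos: [630.3, -154.2, 321.0]
orientation: [-3.122, 0.35, 0.003]
ft_force: [0.7, -0.1, -0.2]
width: 52.6
grasp_force: 0.0
```

Call:
play_rows --pt "-15 20 0" --pt "-25 30 0" --pt "-25 33 0" --pt "-25 33 0" --pt "-20 25 0" --pt "-10 15 0" --pt "0 0 0" --yaw '[0,0,0,0,0,0,0]' --gripper 0

```text
t: 9.77
ee_pos: [508.5, 3.9, 320.7]
orientation: [-3.122, 0.346, 0.001]
ft_force: [-0.0, -0.4, 0.4]
width: 87.6
grasp_force: 0.0
```

```bash
python3 - <<'E'
from h import *
np.set_printoptions(precision=1,suppress=True)
for c in ("top","scene"):
    im=viewer.get_image(c); P=cloud(im);L=np.concatenate([cl(P),P[...,2:]],-1); save(im,c+"2")
    b=L[(abs(L[...,0])<20)&(abs(L[...,1])<62)&(L[...,2]>60)&(L[...,2]<104)]; print(c,len(b))
    for lo,hi in((88,95),(95,103)):
        q=b[(b[:,2]>lo)&(b[:,2]<hi)]
        if len(q)>5: print(lo,len(q),q.mean(0),q.min(0),q.max(0))
    q=L[(abs(L[...,1])<90)&(L[...,0]>60)&(L[...,0]<140)&(L[...,2]>140)]; print("lid",len(q),q.mean(0),q.min(0),q.max(0))
    for n in("block_center","tab_left","lever_grip"):
        for r in models.landmark_of(im,n)[:2]: p=w(im,*r["location"]); print(n,r["conf"],p,cl(p))
o=ctrl.get_obs(); print(o["t"],o["ee_pos"],toolyaw(o)[0],o["width"])
a=cv2.imread("pics/top2.png")[200:320,340:480]; b=cv2.imread("pics/scene2.png")[150:270,220:340]
cv2.imwrite("pics/c2.png",np.hstack([cv2.resize(a,(420,360),interpolation=cv2.INTER_CUBIC),cv2.resize(b,(360,360),interpolation=cv2.INTER_CUBIC)]))
E
```

```text
top 393
88 118 [-0.3  3.5 92.1] [-17.5 -32.8  88.3] [18.1 34.  95. ]
95 217 [-0.   0.5 98.8] [-17.3 -31.2  95.1] [ 17.8  33.5 102.9]
lid 2085 [ 90.1  -0.  200.4] [ 63.8 -89.9 140. ] [139.8  89.7 253.9]
block_center 0.78 [ 513.8 -186.    99.7] [-5.5 15.2]
tab_left 0.74 [ 633.3 -156.6  238.9] [104.5  70.3]
tab_left 0.62 [ 737.5 -115.   102.6] [196.9 134. ]
scene 194
88 53 [-0.3 -0.1 91.7] [-19.6 -60.9  88.1] [15.4 50.6 94.8]
95 94 [ 1.2  4.  99. ] [-19.8 -59.9  95.1] [ 19.9  61.3 102.9]
lid 623 [107.7   4.8 206.8] [ 85.8 -89.9 141. ] [140.   89.5 251.6]
block_center 0.56 [ 676.3 -239.1  253.9] [164.7  -0.6]
block_center 0.51 [ 527.7 -184.5   91.5] [ 7.8 19.7]
tab_left 0.68 [ 637.9 -156.5  241.5] [108.9  71.4]
lever_grip 0.46 [ 669.  -245.8  250.5] [159.1  -8.8]
10.1667 [511.4   0.6 320.3] -102.87955751272084 88.11639894952305
```

View pics/c2.png

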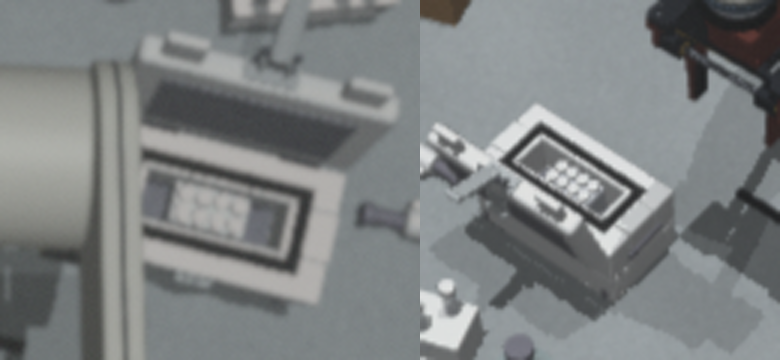

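The lid leans back on its stop. The block (white caps, left crop about 210,205) sits mid-pocket with room at both ends. I'll go above it, verify, then descend.

Call:
play_rows --pt "0.5 -20 0" --pt "0.5 -32 0" --pt "0.7 -38 0" --pt "0.7 -38 0" --pt "0.7 -34 -10" --pt "0.7 -25 -30" --pt "0.7 -15 -35" --pt "0 0 -40" --yaw '[0,0,0,0,0,0,0,0]' --gripper 0

```text
t: 10.83
ee_pos: [516.7, -204.8, 205.6]
orientation: [3.119, -0.356, 0.007]
ft_force: [1.1, 1.1, -0.6]
width: 87.7
grasp_force: 0.0
```

Call:
play_rows --pt "0 0 -40" --pt "0 0 -30" --pt "0 0 -15" --pt "0 0 0" --pt "0 0 0" --pt "0 0 0" --yaw '[0,0,0,0,0,0]'

```text
t: 11.33
ee_pos: [516.4, -201.3, 121.6]
orientation: [3.121, -0.351, 0.003]
ft_force: [-0.1, -0.6, 0.3]
width: 87.8
grasp_force: 0.0
```

```bash
python3 - <<'E'
from h import *
for i in range(3):
    o=ctrl.get_obs(); print(o["t"],o["ee_pos"],toolyaw(o)[0],o["width"],cl(o["ee_pos"]),cw(0,.5)); viewer.get_image("top")
E
```

```text
11.3333 [ 516.41054482 -201.34848422  121.61091394] -102.83475464468654 87.76798419696455 [0.45103004 0.77059048] [ 515.91077425 -201.51242532]
11.3833 [ 516.64402433 -201.34337105  122.05389647] -102.82408593627122 88.14289411343226 [0.67757462 0.82730362] [ 515.91077425 -201.51242532]
11.4333 [ 516.69577154 -201.27544017  122.22979721] -102.81439416965837 87.96395059599965 [0.7129859  0.90501089] [ 515.91077425 -201.51242532]
```

Call:
play_rows --pt "-0.7 -0.3 -10" --pt "0 0 -14" --pt "0 0 -14" --pt "0 0 -12" --pt "0 0 -10" --pt "0 0 -6" --pt "0 0 0" --pt "0 0 0" --yaw '[0,0,0,0,0,0,0,0]'

```text
t: 12.15
ee_pos: [514.7, -200.9, 54.4]
orientation: [-3.122, 0.35, 0.001]
ft_force: [0.9, -0.4, 0.7]
width: 87.4
grasp_force: 0.0
```

Call:
play_rows --pt "0 0 0" --pt "0 0 0" --pt "0 0 0" --pt "0 0 0" --pt "0 0 0" --pt "0 0 0" --yaw '[0,0,0,0,0,0]' --gripper 0.4

```text
t: 12.65
ee_pos: [515.2, -201.3, 55.1]
orientation: [3.122, -0.35, 0.002]
ft_force: [-0.7, -1.1, 5.4]
width: 65.9
grasp_force: 30.0
```

Call:
play_rows --pt "0 0 6" --pt "0 0 12" --pt "0 0 18" --pt "0 0 22" --pt "0 0 22" --pt "0 0 15" --pt "0 0 5" --pt "0 0 0" --yaw '[0,0,0,0,0,0,0,0]'

```text
t: 13.32
ee_pos: [515.6, -201.2, 156.4]
orientation: [3.121, -0.35, 0.005]
ft_force: [-0.0, 1.1, -2.5]
width: 65.8
grasp_force: 30.0
```

Call:
play_rows --pt "2 10 0" --pt "4 20 0" --pt "6 30 0" --pt "7 34 0" --pt "7 34 0" --pt "7 34 0" --pt "6 29 0" --pt "4 20 0" --yaw '[0,0,-0.7,-1,-1,-1,-1,0]'

```text
t: 13.98
ee_pos: [556.9, 13.3, 153.0]
orientation: [-3.105, 0.477, 0.004]
ft_force: [-0.0, -0.5, -2.2]
width: 65.8
grasp_force: 30.0
```

Call:
play_rows --pt "2 10 -5" --pt "0 0 -15" --pt "0 0 -25" --pt "0 0 -30" --pt "0 0 -25" --pt "0 0 -15" --pt "0 0 -10" --pt "0 0 0" --yaw '[0,0,0,0,0,0,0,0]'

```text
t: 14.65
ee_pos: [557.4, 19.8, 26.6]
orientation: [3.104, -0.478, -0.009]
ft_force: [-0.4, -0.7, -2.1]
width: 66.1
grasp_force: 30.0
```

```bash
python3 - <<'E'
from h import *
np.set_printoptions(precision=1,suppress=True)
for i in range(3):
    o=ctrl.get_obs(); print(o["t"],o["ee_pos"],toolyaw(o)[0],o["width"],o["ft_force"]); im=viewer.get_image(("scene","top","scene")[i])
    P=cloud(im); q=P[(abs(P[...,0]-450)<90)&(abs(P[...,1]-20)<90)&(P[...,2]>6)&(P[...,2]<40)]; print(len(q), q.min(0) if len(q) else 0,q.max(0) if len(q) else 0)
E
```

```text
14.65 [557.4  19.8  26.6] -107.52654877920712 66.08768491281745 [-0.4 -0.7 -2.1]
177 [362.1 -69.3   6. ] [538.8 109.6  26.2]
14.7 [558.5  19.8  28.1] -107.52475455063772 65.67417919020669 [-0.5 -0.1 -1.9]
0 0 0
14.75 [559.5  19.9  29.2] -107.52375411521933 66.28920139369846 [-0.3  1.1 -1.1]
178 [364.2 -64.3   6.1] [539.5 109.6  27.5]
```

Call:
play_rows --pt "0 0 -8" --pt "0 0 -6" --pt "0 0 -4" --pt "0 0 -2" --pt "0 0 -2" --pt "0 0 -1" --pt "0 0 0" --pt "0 0 0" --yaw '[0,0,0,0,0,0,0,0]'

```text
t: 15.47
ee_pos: [559.8, 20.0, 6.6]
orientation: [-3.105, 0.478, -0.0]
ft_force: [-0.2, 0.9, -2.4]
width: 65.7
grasp_force: 30.0
```

Call:
play_rows --pt "0 0 -0.7" --pt "0 0 -0.7" --pt "0 0 0" --pt "0 0 0" --yaw '[0,0,0,0]'

```text
t: 15.8
ee_pos: [559.8, 20.0, 5.2]
orientation: [3.105, -0.478, 0.0]
ft_force: [-0.2, 0.2, -1.6]
width: 66.0
grasp_force: 30.0
```

Call:
play_rows --pt "0 0 -0.6" --pt "0 0 0" --pt "0 0 0" --yaw '[0,0,0]'

```text
t: 16.05
ee_pos: [559.8, 20.0, 5.1]
orientation: [3.105, -0.478, 0.0]
ft_force: [-1.7, -1.0, 5.5]
width: 65.8
grasp_force: 30.0
```

Call:
play_rows --pt "0 0 -0.6" --pt "0 0 0" --pt "0 0 0" --yaw '[0,0,0]'

```text
t: 16.3
ee_pos: [559.8, 20.0, 5.1]
orientation: [3.105, -0.478, 0.0]
ft_force: [-5.0, 0.3, 12.0]
width: 65.7
grasp_force: 30.0
```

Call:
play_rows --pt "0 0 0.6" --pt "0 0 0" --pt "0 0 0" --pt "0 0 5" --pt "0 0 15" --pt "0 0 25" --pt "0 0 20" --pt "0 0 5" --yaw '[0,0,0,0,0,0,0,0]' --gripper 0

```text
t: 16.97
ee_pos: [561.6, 20.0, 77.4]
orientation: [-3.104, 0.478, -0.007]
ft_force: [1.7, 0.2, 0.6]
width: 88.0
grasp_force: 0.0
```

Call:
play_rows --pt "0 0 0" --pt "0 0 0" --pt "0 0 0" --pt "0 0 0" --pt "0 0 0" --pt "0 0 0" --pt "0 0 0" --pt "0 0 0" --yaw '[6.5,6.5,6.5,6.5,6.5,6.5,6.5,6.5]'

```text
t: 17.63
ee_pos: [559.4, 20.0, 73.9]
orientation: [-2.998, -0.94, 0.001]
ft_force: [0.3, 0.2, -0.1]
width: 87.6
grasp_force: 0.0
```

Call:
play_rows --pt "0 0 0" --pt "0 0 0" --pt "0 0 0" --pt "0 0 0" --pt "0 0 0" --pt "0 0 0" --pt "0 0 0" --pt "0 0 0" --yaw '[6.5,6.5,6.5,6.5,6.5,5.5,0,0]'

```text
t: 18.3
ee_pos: [559.5, 20.0, 74.1]
orientation: [-2.536, -1.853, 0.001]
ft_force: [0.5, 1.3, -0.2]
width: 88.0
grasp_force: 0.0
```

```bash
python3 - <<'E'
from h import *
np.set_printoptions(precision=1,suppress=True)
im=viewer.get_image("scene"); P=cloud(im)
q=P[(abs(P[...,0]-560)<60)&(abs(P[...,1]-20)<60)&(P[...,2]>37)&(P[...,2]<54)]; print(len(q),q.mean(0),cv2.minAreaRect(q[:,:2].astype(np.float32)))
o=ctrl.get_obs(); print(o["t"],o["ee_pos"],toolyaw(o)[0],o["width"],o["qpos"])
E
```

```text
130 [564.9  28.7  45.9] ((563.1929321289062, 27.9869384765625), (51.59721755981445, 40.020050048828125), 74.17326354980469)
18.35 [559.6  20.   74.2] -17.692125045331025 88.18344551791029 [0.  0.5 1.9 0.  0.7 0.3]
```

Call:
play_rows --pt "0 0 -10" --pt "0 0 -15" --pt "0 0 -15" --pt "0 0 -12" --pt "0 0 -7" --pt "0 0 -3" --pt "0 0 0" --pt "0 0 0" --yaw '[0.2,0,0,0,0,0,0,0]'

```text
t: 19.02
ee_pos: [560.0, 20.0, 12.7]
orientation: [2.531, 1.861, 0.0]
ft_force: [0.0, 0.0, -0.0]
width: 88.0
grasp_force: 0.0
```

Call:
play_rows --pt "0 0 0" --pt "0 0 0" --pt "0 0 0" --pt "0 0 0" --pt "0 0 0" --pt "0 0 0" --pt "0 0 0" --pt "0 0 0" --yaw '[0,0,0,0,0,0,0,0]' --gripper 0.75

```text
t: 19.68
ee_pos: [559.8, 20.0, 12.6]
orientation: [2.53, 1.862, 0.0]
ft_force: [0.3, 0.3, -0.5]
width: 37.9
grasp_force: 0.0
```

Call:
play_rows --pt "0 0 4" --pt "0 0 10" --pt "0 0 20" --pt "0 0 30" --pt "0 0 30" --pt "0 0 20" --pt "0 0 6" --pt "0 0 0" --yaw '[0,0,0,0,0,0,0,0]'

```text
t: 20.35
ee_pos: [560.9, 20.0, 134.7]
orientation: [2.529, 1.86, 0.005]
ft_force: [0.7, 0.9, -1.9]
width: 35.9
grasp_force: 30.0
```

Call:
play_rows --pt "0.5 8 0" --pt "1 18 0" --pt "1.5 28 0" --pt "2 34 0" --pt "2 34 0" --pt "2 34 0" --pt "1.5 24 0" --pt "1 14 0" --yaw '[0,0,0,0,0,0,0,0]'

```text
t: 21.02
ee_pos: [569.9, 216.9, 130.4]
orientation: [-2.527, -1.864, 0.004]
ft_force: [-0.0, 0.5, -1.6]
width: 36.1
grasp_force: 30.0
```

Call:
play_rows --pt "0.5 4.5 0" --pt "0 0 0" --pt "0 0 0" --pt "0 0 0" --yaw '[0,0,0,0]'

```text
t: 21.35
ee_pos: [571.5, 217.1, 132.1]
orientation: [-2.532, -1.86, 0.002]
ft_force: [0.2, 0.2, -1.4]
width: 35.7
grasp_force: 30.0
```

```bash
python3 - <<'E'
from h import *
np.set_printoptions(precision=1,suppress=True)
bl=lambda p:(np.asarray(p)[...,:2]-B)@R2(BY)
for c in("scene","top"):
    im=viewer.get_image(c); save(im,c+"3"); P=cloud(im); L=np.concatenate([bl(P),P[...,2:]],-1)
    o=ctrl.get_obs(); print(o["t"],o["ee_pos"],toolyaw(o)[0],o["width"],bl(o["ee_pos"]),o["ft_force"])
    q=L[(abs(L[...,0])<22)&(abs(L[...,1])<45)&(L[...,2]>100)&(L[...,2]<175)]; print(c,len(q)); print(np.histogram(q[:,2],bins=range(100,180,5))[0] if len(q) else 0, np.percentile(q[:,1],[1,99]) if len(q) else 0)
    for s in(1,-1):
        e=L[(abs(L[...,0])<30)&(abs(L[...,1]-42.5*s)<15)&(L[...,2]>68)&(L[...,2]<86)]
        if len(e)>5: print("cheek",s,len(e),e.mean(0),np.percentile(e,[2,98],axis=0)[:,:2])
    for n in("block_center","bay"):
        for r in models.landmark_of(im,n)[:1]: p=w(im,*r["location"]); print(n,r["conf"],p,bl(p))
a=cv2.imread("pics/scene3.png")[200:330,310:450]
cv2.imwrite("pics/c3.png",cv2.resize(a,(560,520),interpolation=cv2.INTER_CUBIC))
E
```

```text
21.4 [571.6 217.1 132.3] -17.399345115725566 35.72831220428826 [ 0.4 -1.5] [-0.1 -0.7 -1.5]
scene 142
[ 0  0  0  5  7  8 12  7 12 10  9 19 22 25  6] [ 7.9 33.4]
cheek 1 63 [ 2.9 43.4 76.4] [[-21.6  36.5]
 [ 25.5  50.1]]
cheek -1 19 [ 20.8 -40.2  76.6] [[ 10.4 -47.6]
 [ 26.8 -33.5]]
block_center 0.42 [596.9 236.  167.3] [18.8 24.1]
bay 0.66 [360.6 567.4  25.8] [-306.2  269.2]
21.55 [571.9 217.5 132.7] -17.391043265857643 35.90882135948261 [ 0.6 -1. ] [ 0.2 -1.3 -1.2]
top 11
[0 0 0 0 1 1 2 2 2 0 1 1 1 0 0] [-33.1 -31.9]
cheek -1 89 [  2.2 -43.8  78.2] [[-21.9 -49.6]
 [ 22.2 -36.2]]
bay 0.88 [347.6 571.8  21.5] [-319.9  269.5]
```

View pics/c3.png

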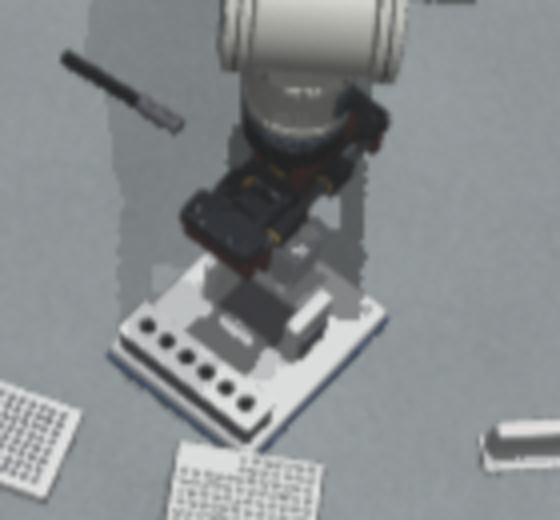

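The block hangs upright over the bay. The gaps to both cheeks are about 3 mm each in the same camera's frame. I'll lower in steps and watch the force.

Call:
play_rows --pt "0 0 -8" --pt "0 0 -12" --pt "0 0 -10" --pt "0 0 -6" --pt "0 0 -4" --pt "0 0 -4" --pt "0 0 -4" --pt "0 0 0" --yaw '[0,0,0,0,0,0,0,0]'

```text
t: 22.32
ee_pos: [571.4, 218.4, 83.7]
orientation: [-2.53, -1.862, 0.002]
ft_force: [-0.4, 0.9, -1.8]
width: 35.9
grasp_force: 30.0
```

Call:
play_rows --pt "0 0 -3" --pt "0 0 -3" --pt "0 0 -3" --pt "0 0 -3" --pt "0 0 0" --yaw '[0,0,0,0,0]'

```text
t: 22.73
ee_pos: [571.4, 218.4, 72.0]
orientation: [-2.53, -1.862, 0.001]
ft_force: [-0.8, 0.5, -1.2]
width: 35.7
grasp_force: 30.0
```

```bash
python3 - <<'E'
from h import *
np.set_printoptions(precision=1,suppress=True)
bl=lambda p:(np.asarray(p)[...,:2]-B)@R2(BY)
o=ctrl.get_obs(); print(o["ee_pos"],bl(o["ee_pos"]),toolyaw(o)[0],o["ft_force"],o["moment"])
E
```

```text
[571.4 218.4  72. ] [-0.2 -0.3] -17.310736070859328 [-0.8  0.5 -1.2] [-0.  -0.1  0. ]
```

Call:
play_rows --pt "0 0 -5" --pt "0 0 -6" --pt "0 0 -6" --pt "0 0 -5" --pt "0 0 -3" --pt "0 0 -2" --pt "0 0 0" --pt "0 0 0" --yaw '[0,0,0,0,0,0,0,0]'

```text
t: 23.4
ee_pos: [571.8, 218.5, 45.5]
orientation: [-2.53, -1.862, 0.0]
ft_force: [-0.4, 0.8, -1.3]
width: 35.8
grasp_force: 30.0
```

Call:
play_rows --pt "0 0 -1" --pt "0 0 -1" --pt "0 0 -1" --pt "0 0 0" --pt "0 0 0" --yaw '[0,0,0,0,0]'

```text
t: 23.82
ee_pos: [571.8, 218.5, 42.6]
orientation: [2.53, 1.862, 0.0]
ft_force: [-0.2, -0.2, -1.9]
width: 36.0
grasp_force: 30.0
```

Call:
play_rows --pt "0 0 -1" --pt "0 0 -1" --pt "0 0 0" --pt "0 0 0" --yaw '[0,0,0,0]'

```text
t: 24.15
ee_pos: [571.7, 218.5, 40.5]
orientation: [-2.53, -1.862, 0.0]
ft_force: [0.6, 0.3, -2.1]
width: 35.7
grasp_force: 30.0
```

Call:
play_rows --pt "0 0 -1" --pt "0 0 -1" --pt "0 0 0" --pt "0 0 0" --yaw '[0,0,0,0]'

```text
t: 24.48
ee_pos: [571.7, 218.5, 38.5]
orientation: [-2.53, -1.862, 0.0]
ft_force: [0.5, -0.1, -1.7]
width: 35.6
grasp_force: 30.0
```

Call:
play_rows --pt "0 0 -1" --pt "0 0 -1" --pt "0 0 0" --pt "0 0 0" --yaw '[0,0,0,0]'

```text
t: 24.82
ee_pos: [571.7, 218.5, 36.5]
orientation: [-2.53, -1.862, 0.0]
ft_force: [0.2, -0.0, -1.6]
width: 35.9
grasp_force: 30.0
```

Call:
play_rows --pt "0 0 -0.8" --pt "0 0 0" --pt "0 0 0" --yaw '[0,0,0]'

```text
t: 25.07
ee_pos: [571.8, 218.5, 35.7]
orientation: [-2.53, -1.862, 0.0]
ft_force: [-0.3, -0.6, -1.6]
width: 35.5
grasp_force: 30.0
```

Call:
play_rows --pt "0 0 -0.6" --pt "0 0 0" --pt "0 0 0" --yaw '[0,0,0]'

```text
t: 25.32
ee_pos: [571.7, 218.5, 35.2]
orientation: [-2.53, -1.862, 0.0]
ft_force: [0.5, -0.8, -1.6]
width: 36.0
grasp_force: 30.0
```

Call:
play_rows --pt "0 0 -0.6" --pt "0 0 0" --pt "0 0 0" --yaw '[0,0,0]'

```text
t: 25.57
ee_pos: [571.8, 218.6, 35.0]
orientation: [2.53, 1.862, 0.0]
ft_force: [-1.0, -1.4, 5.0]
width: 36.5
grasp_force: 30.0
```

Call:
play_rows --pt "0 0 -0.6" --pt "0 0 0" --pt "0 0 0" --yaw '[0,0,0]'

```text
t: 25.82
ee_pos: [571.8, 218.5, 35.0]
orientation: [-2.53, -1.862, -0.0]
ft_force: [-3.8, -2.1, 10.4]
width: 35.9
grasp_force: 30.0
```

The block is seated: firm contact at TCP z = 35.0, as expected from 22 + 12.6. Now release and withdraw.

Call:
play_rows --pt "0 0 0.6" --pt "0 0 0" --pt "0 0 0" --pt "0 0 0" --pt "0 0 4" --pt "0 0 10" --pt "0 0 20" --pt "0 0 30" --yaw '[0,0,0,0,0,0,0,0]' --gripper 0.4

```text
t: 26.48
ee_pos: [570.2, 217.9, 97.7]
orientation: [-2.529, -1.861, 0.007]
ft_force: [0.2, -0.2, -0.3]
width: 52.6
grasp_force: 0.0
```

Call:
play_rows --pt "0 0 35" --pt "0 0 35" --pt "0 0 30" --pt "-20 -20 10" --pt "-30 -35 0" --pt "-30 -35 0" --pt "-30 -35 0" --pt "-20 -20 0" --yaw '[0,0,0,0,0,0,0,0]'

```text
t: 27.15
ee_pos: [447.8, 81.7, 209.2]
orientation: [2.53, 1.862, -0.001]
ft_force: [0.0, 0.3, -0.6]
width: 52.4
grasp_force: 0.0
```

```bash
python3 - <<'E'
from h import *
np.set_printoptions(precision=1,suppress=True)
bl=lambda p:(np.asarray(p)[...,:2]-B)@R2(BY)
for c in("scene","top"):
    im=viewer.get_image(c); save(im,c+"4"); P=cloud(im); L=np.concatenate([bl(P),P[...,2:]],-1)
    q=L[(abs(L[...,0])<22)&(abs(L[...,1])<34)&(L[...,2]>45)&(L[...,2]<85)]
    for lo,hi in((58,67),(67,80)):
        k=q[(q[:,2]>lo)&(q[:,2]<hi)]
        if len(k)>3: print(c,lo,len(k),k.mean(0),k.min(0),k.max(0))
    l=np.concatenate([cl(P),P[...,2:]],-1); q=l[(abs(l[...,1])<100)&(l[...,0]>60)&(l[...,0]<140)&(l[...,2]>140)]; print("lid",len(q),q.max(0))
o=ctrl.get_obs(); print(o["t"],o["ee_pos"],o["width"])
a=cv2.imread("pics/scene4.png")[165:335,220:450]; cv2.imwrite("pics/c4.png",cv2.resize(a,(800,591),interpolation=cv2.INTER_CUBIC))
E
```

```text
scene 58 82 [ 5.3  0.7 63. ] [-17.8 -34.   58.2] [21.3 31.7 67. ]
scene 67 106 [ 2.1 -0.7 71.7] [-15.9 -33.8  67.1] [21.2 31.4 78.7]
lid 675 [140.  100.  245.6]
top 58 104 [-0.4 -0.8 64.3] [-16.9 -32.1  58.7] [18.6 33.5 66.9]
top 67 223 [ 1.1 -0.2 71.5] [-16.6 -31.6  67. ] [18.4 32.4 78.2]
lid 2248 [140.   99.7 246.4]
27.25 [446.9  81.3 209.1] 52.73135977433847
```

View pics/c4.png

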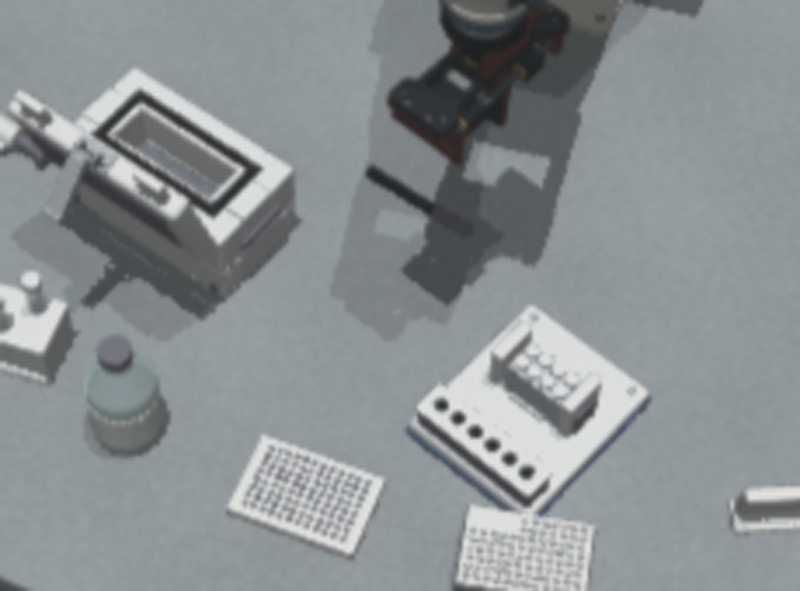

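The block sits between the cheeks (crop 545,375), with its body top at about 64 and caps at about 71, as expected. The pocket is empty, the lid is open, and everything else looks undisturbed. I'll hand it in.

Call:
play_rows --pt "0 0 0" --pt "0 0 0" --pt "0 0 0" --yaw '[0,0,0]'

```text
t: 27.5
ee_pos: [451.7, 84.3, 209.1]
orientation: [2.529, 1.862, 0.002]
ft_force: [0.6, 0.9, -0.4]
width: 52.5
grasp_force: 0.0
```

```bash
python3 -c "
from workcell import ticket
print(ticket.close_job())"
```

```text
the job is handed in; nothing more can be done
None
```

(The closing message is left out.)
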